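# Switch off the stirrer and seat the sample vessel in its holder

### The job

Turn the hotplate stirrer's big speed knob fully anticlockwise to its off stop, and only then lift the closed sample vessel off the plate. Start the vessel in the round holder with its grip bar well across the line of the holder's two raised ribs, then press it down with a twist, against the snug fit, until its lid sits fully down on the holder with the bar in line with the ribs, and let go. Keep the vessel upright throughout and leave the bottle, box and meter where they stand.

Things in the scene. Friction and masses are not known exactly. Their poses are not given: they have to be found in the camera images.
- stirrer: White hotplate stirrer, fixed to the bench. Origin under the centre of its plate at bench level, x to its back, z up. Housing 150 (x) x 180 (y) mm, plate top 108 mm above the origin. In front (turned to the robot's left) a console slopes down 28 degrees from level, 180 mm wide, from x = -75 mm (84 mm high) to x = -187 mm (25 mm high).
- knob_base: Round grey foot of the speed knob on the sloping console, 84 mm diameter, 6 mm thick, fixed. Origin on the panel, on the knob's axis, at x = -130 mm, z = 55 mm of the stirrer. Its z is the knob's axis, square to the panel, leaning 28 degrees from vertical towards the stirrer's front (-x); its x points straight up the slope.
- knob_grip (a point): Grip point of the black speed knob, on its axis, 37 mm above the panel. The knob is a 60 mm disc with a grip bar across it, 57 long and 14 thick, standing from 14 to 44 mm above the panel. The bar runs along the point's x, which turns with the knob; a white mark at the bar's -x end is the pointer. Turning takes 0.08 N m; it stays where it is left.
- knob (a joint): Angle of the speed knob, rad. 0 = off, the anticlockwise end stop: the bar then runs straight up and down the slope, pointer downhill at the long scale mark. Grows as it is turned clockwise, seen from outside along its axis, up to 4.7. Starts between 1.2 and 2.5.
- vessel: Closed steel sample vessel standing upright on the plate, 0.2 to 0.4 kg. Origin at the centre of its underside, z up. Round body 60 mm diameter, 50 mm high, foot tapering to 52 mm over the lowest 12 mm; above it a grey lid, 76 mm diameter, from 50 to 62 mm; on that a grip bar 70 long (along x), 14 thick (y), from 62 to 92 mm.
- vessel_bar (a point): Centre of the vessel's grip bar, 80 mm above its underside; x along the bar.
- holder: Square aluminium sample holder, fixed to the bench, 130 x 130 x 60 mm; origin at the centre of its underside, z up. In its middle a round hole. On its top, either side of the hole, two dark ribs lie in line along the holder's x, each 22 long, 8 wide, 8 high, from 42 to 64 mm from the centre. Bar across the ribs means over 40 degrees from their line; twist either way.
- holder_mouth (a point): Centre of the hole's mouth, level with the holder's top; axes as the holder's. Hole 63 mm diameter, 54 mm deep. 12 mm down, three spring balls grip the vessel: its own weight leaves it about 34 mm proud; pushing it past takes up to about 20 N, less with a twist. Fully down, the lid's underside rests on the holder (vessel underside 50 mm below the mouth).
- bottle: Bystander: white reagent bottle, 72 mm diameter, 130 mm tall; origin under its centre.
- slide_box: Bystander: cardboard box, 90 (x) x 160 (y) x 55 mm; origin under its centre.
- meter: Bystander: flat white meter with keys, 150 (x) x 190 (y) x 45 mm; origin under its centre.

How it is judged (in metres and radians):
On the way, in this order (a step that is already met when the one before it is completed fails the run):
1. the speed knob is turned to its off stop (within 0.08 rad) (value of joint knob below 0.08 rad), for 0.2 s.
2. the vessel is lifted off the plate (more than 20 mm) (z of vessel in the frame of stirrer above 0.128 m), for 0.1 s.
3. the vessel is started in the hole (foot more than 6 mm below the mouth) with its bar more than 40 degrees from the line of the ribs (z of vessel in the frame of holder_mouth below -0.006 m and horizontal distance between vessel and holder_mouth below 0.008 m and angle between the x axis of vessel and the x axis of holder, either way round above 0.698 rad), for 0.1 s.
At the end, for the whole second after the job is handed in: The knob is within 0.08 rad of its off stop; the vessel sits in the holder with its lid down to within 2.5 mm of the holder's top, centred within 4 mm, upright within 0.06 rad, its bar within 0.2 rad of the line of the ribs, at rest and released (value of joint knob below 0.08 rad and z of vessel in the frame of holder_mouth below -0.0475 m and horizontal distance between vessel and holder_mouth below 0.004 m and angle between vessel's own z axis and vertical below 0.06 rad and angle between the x axis of vessel and the x axis of holder, either way round below 0.2 rad and linear speed of vessel below 0.02 m/s); the robot touches nothing.
It fails at once if the vessel is tipped by more than 0.5 rad (angle between vessel's own z axis and vertical above 0.5 rad).
It fails at once if the bottle, box or meter is shifted by more than 30 mm (distance of any of bottle, slide_box, meter from where it was at the start of the episode above 0.03 m).
It fails at once if the bottle is knocked over (angle between bottle's own z axis and vertical above 0.5 rad).
It also fails if it takes over 64 s, if anything falls off the work surface, if the arm or the gripper's body presses on something with over 40 N, if the wrist force passes 120 N, or if a joint passes its speed limit or range.

### The arm

A 7-joint arm with a two-finger parallel gripper is mounted at the origin on the work surface. World frame = base frame: x ahead of the robot, y to its left, z up, the work surface at z = 0. Lengths are in m, angles in degrees, forces in N, time in s.
With the tool pointing down it reaches from about 0.425 to 0.95 m from the base axis. Payload 4.7 kg.
Tool frame: the origin (TCP) lies at the centre of the arm's flange, where the gripper is bolted on; the fingertips stand 182 mm ahead of it and the grasp point (between the pads) lies 164 mm ahead of it; z points along the fingers, y is the line along which they close (so a half turn about z gives the same grasp; the last joint's range is limited). The gripper opens to 87 mm and grips with 3 to 60 N. Pads are 19 mm wide; open, the fingers measure 117 mm over their backs; the gripper's body (75 mm by 190 mm) begins 51 mm behind the grasp point.
Start: joints at [67.099, 26.849, -2.785, 87.806, 1.381, 65.374, -4.715], TCP at [0.245, -0.629, 0.405] pointing down, gripper open.
Joint ranges: [-148.3, 148.3], [-19.14, 114.17], [-79.39, 73.82], [5.75, 140.21], [-59.74, 239.74], [12.07, 113.84], [-152.46, 152.46]. Speed limits (degrees/s): [147.25, 147.25, 180, 180, 180, 180, 180].

### API

Orientations are given as [roll, pitch, yaw] about the fixed x, y, z axes, in that order (R = Rz(yaw) Ry(pitch) Rx(roll)).
In Python, from cell import robot gives the robot as it stands.
- The arm moves only by the tool send_rows, never from a script. Its argument "targets" is one flat list of numbers, 7 for each row, row after row: the finger opening in cm, from 0 to 8.7, then the shift along the world's x, y, z in cm, then the turn, a rotation vector about the world's x, y, z in rad. In form: [fingers, tx, ty, tz, wx, wy, wz, fingers, tx, ty, tz, wx, wy, wz, ...]. A call has 1 to 12 rows; each row shifts and turns the commanded pose from where the row before left it; what a row does not reach is not made up. A row lasts 1/12 s, in which the tool goes at most 41.7 mm and 7.16 degrees, less where a joint would pass 70% of its speed; a pose out of reach is approached as far as the arm can. A call with a gripper value outside its range is refused whole. The fingers move at their own pace and stop on an object; "grip_force" is the grip in N (left out, the last holds). Time passes only in rows, so rows that do not move let the fingers close. It gives the time, the measured TCP pose, the force and the opening at its end, in the units of the state.
- robot.get_obs(): the state, without advancing time (a new reading comes with each control period).
- robot.capture(name): name is "side" or "top"; returns the picture (400x640x3 uint8, blue, green, red); there is no depth.
- robot.calibration(name): a dict with "K" (3x3 intrinsics, pixels), "world_to_cam" (4x4, takes a point from world to camera coordinates). Camera axes: x right, y up, looking along -z (the intrinsics and any distortion apply to the point x, -y, -z); pixel columns grow to the right and rows downward; lengths in m; the calibration is good to about 2 mm. A picture is of the moment at which its call begins. calibration takes no time and is no camera call.
- robot.sign_off(): hands the job in, once; it reports no verdict.
The state is a dict: "time_s": time; "joint_positions": joint angles; "joint_vel": joint speeds; "joint_torque": joint torques, N m; "position": TCP position; "ee_rot": TCP orientation; "contact_force": force on the tool from outside, world axes, zero at the start; "wrist_torque": the same for the moment, N m; "gripper_width": finger opening in m.
Only numpy, scipy, OpenCV 4.12 (cv2) and the standard library are available. Lean on these libraries where they do the work, as an engineer would, in place of code of your own. Each camera call takes 0.05 s, during which the arm holds its last target. There are 200 camera calls.

## Working session

There is one attempt and no reset: what is moved stays moved. The work goes in short steps, Python scripts to look and compute and a tool call to move; the robot and the scene stay as the last step left them, time stands still between calls to the robot, and variables do not carry over. Pictures are saved under pics/ and viewed, on a budget of 10 in all, crops included, one or two more only if the job needs it, and the job is handed in when it is done.

Besides the shell and the picture viewer there is one more tool, called after "Request:" as name(argument=value, ...), one argument or row to a line, values as JSON. send_rows: Moves the arm, as the interface text tells. Its arguments: {"type":"object","properties":{"targets":{"type":"array"},"grip_force":{"type":"number"}},"required":["targets"]}

```bash
mkdir -p pics; ls; python3 - <<'E'
from cell import robot
import cv2,numpy as np
for n in("side","top"):
    cv2.imwrite(f"pics/{n}0.png",robot.capture(n))
    c=robot.calibration(n);print(n,c)
print(robot.get_obs())
E
```

```text
pics
side {'K': array([[461.26342193,   0.        , 324.56822283],
       [  0.        , 461.26342193, 201.10206884],
       [  0.        ,   0.        ,   1.        ]]), 'world_to_cam': array([[-0.68563413, -0.72789195,  0.0088968 ,  0.44615061],
       [ 0.40434806, -0.37065382,  0.836133  , -0.39178306],
       [-0.60531684,  0.57687873,  0.54845461, -1.05612598],
       [ 0.        ,  0.        ,  0.        ,  1.        ]])}
top {'K': array([[438.28181971,   0.        , 320.48465684],
       [  0.        , 438.28181971, 202.11096085],
       [  0.        ,   0.        ,   1.        ]]), 'world_to_cam': array([[-0.01256948, -0.99991993,  0.00146513,  0.01720943],
       [ 0.9940071 , -0.01233601,  0.10861727, -0.67309156],
       [-0.1085905 ,  0.00282162,  0.99408256, -1.3926915 ],
       [ 0.        ,  0.        ,  0.        ,  1.        ]])}
{'time_s': 0.1, 'joint_positions': array([67.09992421, 26.89215472, -2.78449579, 87.86535617,  1.38214733,
       65.37549183, -4.71583472]), 'joint_vel': array([ 0.04512507, -0.09372331,  0.03890354, -0.14166526, -0.15602947,
       -0.02719255,  0.03404857]), 'joint_torque': array([ 2.96586304e-04, -5.09170139e+01, -8.13361933e-02, -2.36829740e+01,
       -6.14626729e-02,  3.44541064e-02,  6.89723879e-05]), 'position': array([ 0.24452769, -0.62892359,  0.40382161]), 'ee_rot': array([-1.79900701e+02,  4.54116222e-03,  2.12461967e+01]), 'contact_force': array([ 0.18714471, -0.13100783,  0.26076583]), 'wrist_torque': array([ 0.06607085, -0.00519912, -0.01088884]), 'gripper_width': 0.08717075470799528}
```

View pics/side0.png

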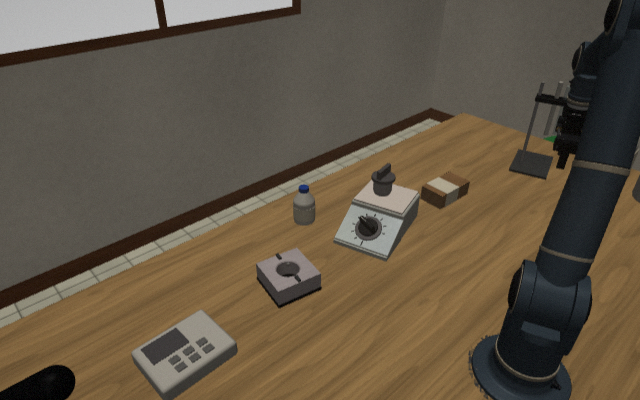

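View pics/top0.png

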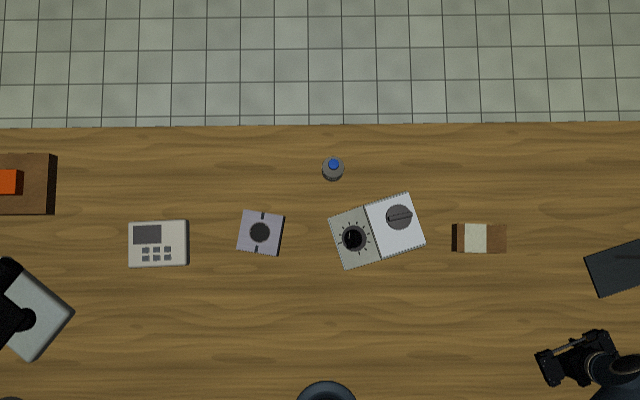

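The side view shows the holder at about (288,275), the stirrer at (380,220) and the bottle at (304,205). The top view shows the holder hole at (259,232), the knob at (353,238), the vessel at (400,216), the bottle at (333,168), the box at (480,238) and the meter at (158,243). I'll enlarge the parts that matter.

```bash
python3 - <<'E'
import cv2,numpy as np
t=cv2.imread("pics/top0.png");s=cv2.imread("pics/side0.png")
a=cv2.resize(t[185:275,230:430],None,fx=4,fy=4,interpolation=cv2.INTER_CUBIC)
b=cv2.resize(s[160:265,325:425],None,fx=2.2,fy=2.2,interpolation=cv2.INTER_CUBIC)
c=cv2.resize(s[240:310,250:325],None,fx=3.2,fy=3.2,interpolation=cv2.INTER_CUBIC)
out=np.zeros((600,800,3),np.uint8);out[:360]=a;out[362:362+b.shape[0],:b.shape[1]]=b;out[362:362+c.shape[0],300:300+c.shape[1]]=c
out=np.clip(out.astype(float)*1.6,0,255).astype(np.uint8)
cv2.imwrite("pics/crop.png",out)
E
```

```text
(no output)
```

View pics/crop.png

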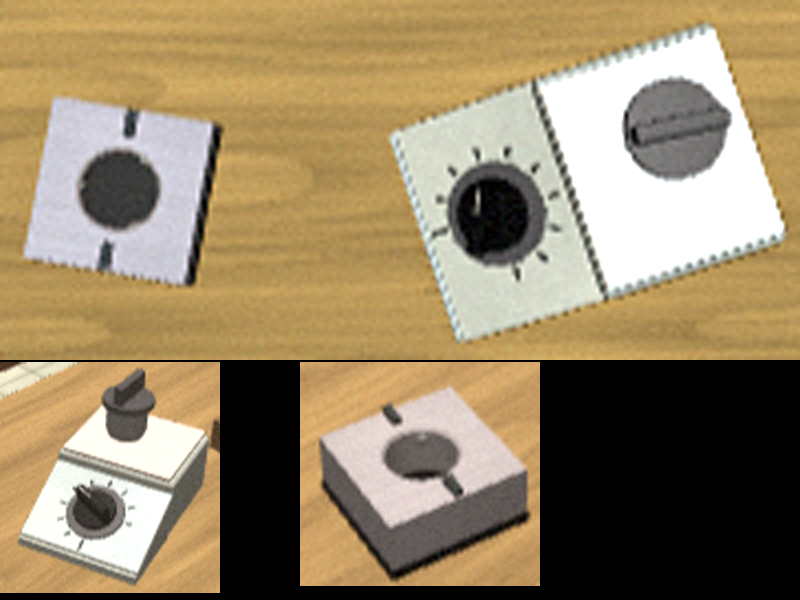

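```bash
cat > h.py <<'E'
import cv2,numpy as np
from cell import robot
C={n:robot.calibration(n) for n in("side","top")}
def ray(n,p):
    K,M=C[n]["K"],C[n]["world_to_cam"];R,t=M[:3,:3],M[:3,3]
    d=np.linalg.inv(K)@[p[0],p[1],1];d=R.T@(d*[1,-1,-1]);return -R.T@t,d
def on_plane(n,p,q,nrm=(0,0,1)):   # hit of pixel ray with plane through q
    o,d=ray(n,p);nrm=np.array(nrm,float);return o+d*((np.array(q)-o)@nrm)/(d@nrm)
def onz(n,p,z): return on_plane(n,p,(0,0,z))
def proj(n,P):
    K,M=C[n]["K"],C[n]["world_to_cam"];c=M[:3,:3]@P+M[:3,3];u=K@(c*[1,-1,-1]);return u[:2]/u[2]
def stirrer_T(x,y,yaw):
    c,s=np.cos(yaw),np.sin(yaw);return np.array([[c,-s,0],[s,c,0],[0,0,1]]),np.array([x,y,0])
E
python3 - <<'E'
from h import *
t=cv2.imread("pics/top0.png");hsv=cv2.cvtColor(t,cv2.COLOR_BGR2HSV)
def comp(m,seed,r=8):
    n,l,st,ce=cv2.connectedComponentsWithStats(m.astype(np.uint8));ids=l[seed[1]-r:seed[1]+r+1,seed[0]-r:seed[0]+r+1].ravel();ids=ids[ids>0]
    k=np.bincount(ids).argmax();return (l==k).astype(np.uint8)
def quad(m):
    c=max(cv2.findContours(m,cv2.RETR_EXTERNAL,cv2.CHAIN_APPROX_NONE)[0],key=cv2.contourArea)
    return c,cv2.minAreaRect(c)
gray=t.max(2).astype(int);S=hsv[...,1]
# holder top
m=comp((S<60)&(gray>90),(250,215));c,r=quad(m);print("holder",r,m.sum())
box=cv2.boxPoints(r);P=np.array([onz("top",p,.06) for p in box]);print("corners",P.round(4),"ctr",P.mean(0))
print("sides",np.linalg.norm(P-np.roll(P,1,0),axis=1))
d=comp((gray<80)&(S<256),(259,232));c=quad(d)[0];e=cv2.fitEllipse(c);print("hole",e,onz("top",e[0],.06))
for seed in((263,216),(256,249)):
    ys,xs=np.where(gray[seed[1]-7:seed[1]+8,seed[0]-5:seed[0]+6]<90)
    w=np.maximum(0,110-gray[seed[1]-7:seed[1]+8,seed[0]-5:seed[0]+6]).astype(float);yy,xx=np.mgrid[-7:8,-5:6]
    print("rib",seed[0]+(w*xx).sum()/w.sum(),seed[1]+(w*yy).sum()/w.sum(),onz("top",(seed[0]+(w*xx).sum()/w.sum(),seed[1]+(w*yy).sum()/w.sum()),.064))
# stirrer plate, console
for nm,th,seed,z in(("plate",None,(375,215),.108),):
    m=comp((S<70)&(gray>105),seed);c,r=quad(m);print(nm,r,m.sum());
    h=cv2.convexHull(c);a=cv2.approxPolyDP(h,4,True)[:,0];print(a.tolist())
# lid
for th in(90,100,110,120):
    m=comp(((gray<th)),(400,212));c=quad(m)[0];e=cv2.fitEllipse(cv2.convexHull(c));print("lid",th,e,m.sum())
m=comp((gray<90),(353,238));print("foot",cv2.fitEllipse(cv2.convexHull(quad(m)[0])),m.sum())
print(gray[200:232:2,384:416:2]); print(gray[226:252:2,338:372:2])
E
```

```text
holder ((259.0944519042969, 232.08163452148438), (41.07904815673828, 41.50740432739258), 9.865806579589844) 1328
corners [[0.5245 0.2807 0.06  ]
 [0.6545 0.2591 0.06  ]
 [0.6303 0.1296 0.06  ]
 [0.5008 0.1525 0.06  ]] ctr [0.57750383 0.20547204 0.06      ]
sides [0.13040287 0.13172888 0.13173495 0.13149903]
hole ((259.35516357421875, 232.01145935058594), (18.32390594482422, 19.228425979614258), 93.71517944335938) [0.57737804 0.20464771 0.06      ]
rib 261.66856816885337 217.37649743297206 [0.62367442 0.19685084 0.064     ]
rib 256.1711711711712 248.65280665280665 [0.52480171 0.21402552 0.064     ]
plate ((376.2000732421875, 230.59999084472656), (57.55344772338867, 86.64640808105469), 71.56504821777344) 3650
[[407, 191], [425, 244], [344, 269], [327, 219]]
lid 90 ((398.2813415527344, 216.69186401367188), (24.272706985473633, 26.405855178833008), 84.32852935791016) 501
lid 100 ((398.46246337890625, 216.61793518066406), (24.479629516601562, 26.719146728515625), 79.14388275146484) 514
lid 110 ((398.4429016113281, 216.4295196533203), (25.0072021484375, 26.826778411865234), 82.815849304199
[... 1527 characters left out ...]
131  49  22   0   6   4   6   6  10  55  56  73 132 108 138]
 [138  77  63  52   0   9   7  10   7  11  12  14  55  52 138  94 134]
 [139 143  49  28   7  21   6  10  11  10  13  13  59  57 114 134 135]
 [135 143  47  20   2  33   9   7   1  10   9   7  54  55  77 137 134]
 [140 143  58  26  12   5   6  11   5   9   9  15  48  52 106 128 134]
 [115  74 116  57  12  13  14   1   9  14   2   4  57  52 118  74 111]
 [ 89 143 140  51  23  18   9   2   7   9  11  28  59  51 137 138 139]
 [136 140 137 110  37  10   2   4   7   0  34  54  53 106 140 132 137]
 [110 133 136 138  92  17  16  43  42  59  54  54  99  75 114 133 137]
 [152 137 133 139 141 127  77  53  51  53  57  98 137 140  93 138 137]]
```

```bash
python3 - <<'E'
from h import *
t=cv2.imread("pics/top0.png");s=cv2.imread("pics/side0.png")
def segs(im,x0,y0,x1,y1,f=6,mn=40):
    g=cv2.cvtColor(im[y0:y1,x0:x1],cv2.COLOR_BGR2GRAY);g=cv2.resize(g,None,fx=f,fy=f,interpolation=cv2.INTER_CUBIC);g=cv2.normalize(g,None,0,255,cv2.NORM_MINMAX)
    L=cv2.createLineSegmentDetector().detect(g)[0][:,0]
    L=L[np.hypot(L[:,2]-L[:,0],L[:,3]-L[:,1])>mn];return (L+.5)/f-.5+[x0,y0,x0,y0]
print("bar segs top z .2")
for l in segs(t,384,200,418,234):
    a,b=onz("top",l[:2],.2),onz("top",l[2:],.2);d=b-a;print(l.round(1),"len",np.linalg.norm(d).round(3),"yaw",np.degrees(np.arctan2(d[1],d[0])).round(1)%180,a[:2].round(4))
print("stirrer")
for l in segs(t,322,185,432,275,4,100):
    o=[]
    for z in(.025,.084,.108):
        a,b=onz("top",l[:2],z),onz("top",l[2:],z);d=b-a;o.append(np.linalg.norm(d).round(3))
    print(l.round(1),o,np.degrees(np.arctan2(d[1],d[0])).round(1)%180)
print("bar segs side")
for l in segs(s,368,160,400,185,6,40):print(l.round(1))
print("knob segs side")
for l in segs(s,350,210,390,245,6,30):print(l.round(1))
# foot ring
for n,im,seed in(("top",t,(353,238)),("side",s,(369,229))):
    g=im.max(2)
    for th in (80,100):
        m=(g<th).astype(np.uint8);m=cv2.resize(m,None,fx=4,fy=4,interpolation=cv2.INTER_NEAREST);m=cv2.morphologyEx(m,cv2.MORPH_OPEN,cv2.getStructuringElement(cv2.MORPH_ELLIPSE,(33,33)))
        k,l,_,_=cv2.connectedComponentsWithStats(m);q=l[seed[1]*4,seed[0]*4]
        c=max(cv2.findContours((l==q).astype(np.uint8),0,1)[0],key=cv2.contourArea);e=cv2.fitEllipse(cv2.convexHull(c));print(n,th,(np.array(e[0])-1.5)/4,np.array(e[1])/4,e[2])
E
```

```text
bar segs top z .2
[393.8 229.4 387.6 224.9] len 0.022 yaw 53.6 [ 0.5742 -0.2001]
[413.  212.2 409.4 224. ] len 0.036 yaw 161.3 [ 0.6228 -0.2567]
[404.7 205.2 412.2 212.8] len 0.031 yaw 43.5 [ 0.6435 -0.2334]
stirrer
bar segs side
[390.6 163.2 390.3 170.1]
[376.3 178.5 376.5 171.1]
[380.9 167.4 387.2 162.2]
[382.6 170.4 389.8 164.5]
knob segs side
[381.4 223.2 381.6 230.1]
[381.4 230.4 378.9 235.5]
[360.  216.7 364.9 221.5]
[354.6 230.3 354.4 224.9]
[359.8 238.8 356.5 235. ]
[355.1 224.1 358.6 219.6]
[372.1 239.9 366.1 240.4]
[377.5 223.2 377.6 229.3]
[389.6 215.8 373.1 210.7]
[349.5 242.2 356.1 244. ]
[367.4 216.1 373.5 216.4]
[377.4 228.9 373.8 234.4]
[374.8 219.5 377.4 223.8]
[379.8 209.9 389.4 212.6]
[369.7 236.  364.1 235.9]
top 80 [353.81036377 238.12060547] [23.83167458 25.16982651] 173.68667602539062
top 100 [353.84527588 238.0847168 ] [24.13710022 25.7227726 ] 164.61106872558594
side 80 [367.54354858 226.86257935] [18.89886284 20.76825523] 74.62864685058594
side 100 [367.98214722 227.9949646 ] [23.44397736 26.9590168 ] 78.35811614990234
```

```bash
python3 - <<'E'
from h import *
A,B=onz("top",(328,218),.025),onz("top",(345,270),.025)
Cc,D=onz("top",(365,206.2),.084),onz("top",(381.2,259.5),.084)
E_,F=onz("top",(408,191.2),.1),onz("top",(426.2,244.5),.1)
for n,a,b in(("front",A,B),("crease",Cc,D),("back",E_,F)):
    d=a-b;print(n,np.linalg.norm(d).round(4),"yaw of stirrer",np.degrees(np.arctan2(d[1],d[0])).round(1)-90,(a+b)/2)
print("axis yaw from mids",[np.degrees(np.arctan2(*( (q-p)[1::-1]))).round(1) for p,q in(((A+B)/2,(Cc+D)/2),((Cc+D)/2,(E_+F)/2),((A+B)/2,(E_+F)/2))])
for p,q in(((A+B)/2,(Cc+D)/2),((Cc+D)/2,(E_+F)/2)):print(np.linalg.norm((q-p)[:2]))
print("foot top",onz("top",(353.83,238.1),.0603))
o1,d1=ray("top",(353.83,238.1));o2,d2=ray("side",(368,228))
M=np.c_[d1,-d2];x=np.linalg.lstsq(M,o2-o1,rcond=None)[0];print("triang foot",o1+d1*x[0],o2+d2*x[1])
# lid
for p in((398.45,216.5),(399.3,217.3)):print("lid",onz("top",p,.170))
# side bar top edge
for l in((380.9,167.4,387.2,162.2),(382.6,170.4,389.8,164.5)):
    a,b=onz("side",l[:2],.2),onz("side",l[2:],.2);d=b-a;print("bar side",a,b,np.degrees(np.arctan2(d[1],d[0])))
for crop in((632,128,722,108),(640,145,728,125)):
    a,b=[onz("top",(230+crop[i]/4,185+crop[i+1]/4),.2) for i in(0,2)];d=b-a;print("bar top",a,b,np.degrees(np.arctan2(d[1],d[0])),np.linalg.norm(d))
E
```

```text
front 0.1771 yaw of stirrer -72.7 [ 0.53730549 -0.04145306  0.025     ]
crease 0.1734 yaw of stirrer -74.5 [ 0.56983584 -0.15432363  0.084     ]
back 0.1739 yaw of stirrer -73.1 [ 0.61400865 -0.29017023  0.1       ]
axis yaw from mids [np.float64(-73.9), np.float64(-72.0), np.float64(-72.9)]
0.11746484357197916
0.14284795037324716
foot top [ 0.55428168 -0.09567493  0.0603    ]
triang foot [ 0.55430868 -0.09575577  0.05925907] [ 0.55667465 -0.09370025  0.0591608 ]
lid [ 0.61320759 -0.21990437  0.17      ]
lid [ 0.61081576 -0.2223326   0.17      ]
bar side [ 0.62160656 -0.21264257  0.2       ] [ 0.6304742  -0.25351616  0.2       ] -77.75921332083601
bar side [ 0.60547779 -0.20202208  0.2       ] [ 0.61497842 -0.24788318  0.2       ] -78.29610201873264
bar top [ 0.60992365 -0.18437268  0.2       ] [ 0.62354449 -0.24960729  0.2       ] -78.20621663089894 0.06664144631052366
bar top [ 0.59761687 -0.18976145  0.2       ] [ 0.61122512 -0.25349585  0.2       ] -77.94747203615351 0.06517098729545298
```

```bash
cat >> h.py <<'E'
from scipy.spatial.transform import Rotation as Ro
yaw=np.radians(-73.2);xs=np.array([np.cos(yaw),np.sin(yaw),0]);zz=np.array([0,0,1.])
c28,s28=np.cos(np.radians(28)),np.sin(np.radians(28))
n=-s28*xs+c28*zz;u=c28*xs+s28*zz;v=np.cross(n,u)   # knob_base axes x=u,y=v,z=n
base=np.array([.5545,-.0955,.0603])-.006*n
def toolR(z,x):   # tool z along z, tool x near x
    z=z/np.linalg.norm(z);y=np.cross(z,x);y/=np.linalg.norm(y);return np.c_[np.cross(y,z),y,z]
def plan(grasp,R,N,off=.164):  # per-row numbers to bring grasp point to 'grasp' with tool R
    o=robot.get_obs();Rc=Ro.from_euler("xyz",o["ee_rot"],degrees=True)
    d=(np.array(grasp)-off*R[:,2]-o["position"])*100;w=(Ro.from_matrix(R)*Rc.inv()).as_rotvec()
    print("total cm",d.round(2),"rad",w.round(3),"| per row",N,(d/N).round(3),(w/N).round(4),"deg/row",np.degrees(np.linalg.norm(w)/N).round(2),"t",o["time_s"])
E
python3 - <<'E'
from h import *
print("grip",base+.037*n)
for h in(.036,.044):
  for nm,p in(("top",(349,234.2)),("side",(362.3,218.2))):
    r=on_plane(nm,p,base+h*n,n)-base;a,b=r@u,r@v;print(nm,h,a,b,"theta",np.degrees(np.arctan2(b,-a)))
# knob bar edge in side view
for l in((360,216.7,364.9,221.5),):
    a,b=[on_plane("side",l[i:i+2],base+.044*n,n) for i in(0,2)];d=b-a;print(d@u,d@v,np.degrees(np.arctan2(d@v,d@u)), (a-base)@u,(a-base)@v)
E
```

```text
grip [ 0.55029354 -0.08156754  0.08767138]
top 0.036 0.001515656420277971 0.01575006144570553 theta 95.49674879887424
side 0.036 0.010062515277340629 0.02194462543001284 theta 114.63340718562374
top 0.044 0.005037879965896356 0.015627000858098136 theta 107.8684409079672
side 0.044 0.006439545551740972 0.018873097670557525 theta 108.83976247381828
-0.01002067173419447 -0.020999874568905303 -115.50943548825397 0.0087962606990596 0.02769063505863986
```

```bash
python3 - <<'E'
from h import *
th=np.radians(110);p=-np.cos(th)*u+np.sin(th)*v
R=toolR(-n,p);print(Ro.from_matrix(R).as_euler("xyz",degrees=True))
plan(base+.137*n,R,24)
E
```

```text
[153.45129515  -9.23990894  -1.01567284]
total cm [26.99 66.6  -8.31] rad [-0.432 -0.239 -0.418] | per row 24 [ 1.125  2.775 -0.346] [-0.018  -0.01   -0.0174] deg/row 1.55 t 0.1
```

Request:
send_rows(
  targets=[8.7, 1.125, 2.775, -0.3, -0.018, -0.01, -0.0174, 8.7, 1.125, 2.775, -0.3, -0.018, -0.01, -0.0174, 8.7, 1.125, 2.775, -0.3, -0.018, -0.01, -0.0174, 8.7, 1.125, 2.775, -0.3, -0.018, -0.01, -0.0174, 8.7, 1.125, 2.775, -0.3, -0.018, -0.01, -0.0174, 8.7, 1.125, 2.775, -0.3, -0.018, -0.01, -0.0174, 8.7, 1.125, 2.775, -0.3, -0.018, -0.01, -0.0174, 8.7, 1.125, 2.775, -0.3, -0.018, -0.01, -0.0174, 8.7, 1.125, 2.775, -0.3, -0.018, -0.01, -0.0174, 8.7, 1.125, 2.775, -0.3, -0.018, -0.01, -0.0174, 8.7, 1.125, 2.775, -0.3, -0.018, -0.01, -0.0174, 8.7, 1.125, 2.775, -0.3, -0.018, -0.01, -0.0174],
)

```text
time_s: 1.1
position: [0.3797, -0.2946, 0.3684]
ee_rot: [166.2, -3.4, 9.6]
contact_force: [0.4, 0.2, 0.6]
gripper_width: 0.0869
```

Request:
send_rows(
  targets=[8.7, 1.125, 2.775, -0.3, -0.018, -0.01, -0.0174, 8.7, 1.125, 2.775, -0.3, -0.018, -0.01, -0.0174, 8.7, 1.125, 2.775, -0.3, -0.018, -0.01, -0.0174, 8.7, 1.125, 2.775, -0.3, -0.018, -0.01, -0.0174, 8.7, 1.125, 2.775, -0.3, -0.018, -0.01, -0.0174, 8.7, 1.125, 2.775, -0.3, -0.018, -0.01, -0.0174, 8.7, 1.125, 2.775, -0.3, -0.018, -0.01, -0.0174, 8.7, 1.125, 2.775, -0.3, -0.018, -0.01, -0.0174, 8.7, 1.125, 2.775, -0.3, -0.018, -0.01, -0.0174, 8.7, 1.125, 2.775, -0.3, -0.018, -0.01, -0.0174, 8.7, 1.125, 2.775, -0.3, -0.018, -0.01, -0.0174, 8.7, 0, 0, 0, 0, 0, 0],
)

```text
time_s: 2.1
position: [0.505, 0.0156, 0.3351]
ee_rot: [154.6, -8.8, 0.4]
contact_force: [1.3, 1.5, 0.0]
gripper_width: 0.087
```

```bash
python3 - <<'E'
from h import *
th=np.radians(110);p=-np.cos(th)*u+np.sin(th)*v
R=toolR(-n,p)
plan(base+.037*n,R,12)
print(robot.get_obs()["joint_positions"].round(1))
s=robot.capture("side");t=robot.capture("top")
a=cv2.resize(s[120:270,300:450],(400,400),interpolation=cv2.INTER_CUBIC);b=cv2.resize(t[170:290,300:420],(400,400),interpolation=cv2.INTER_CUBIC)
cv2.imwrite("pics/hover.png",np.clip(np.hstack([a,b])*1.5,0,255).astype(np.uint8))
E
```

```text
total cm [  2.3   -2.35 -10.26] rad [-0.02  -0.008 -0.028] | per row 12 [ 0.192 -0.195 -0.855] [-0.0017 -0.0007 -0.0023] deg/row 0.17 t 2.1
[   0.4   16.5  -16.3  116.7   40.2   53.5 -133.1]
```

View pics/hover.png

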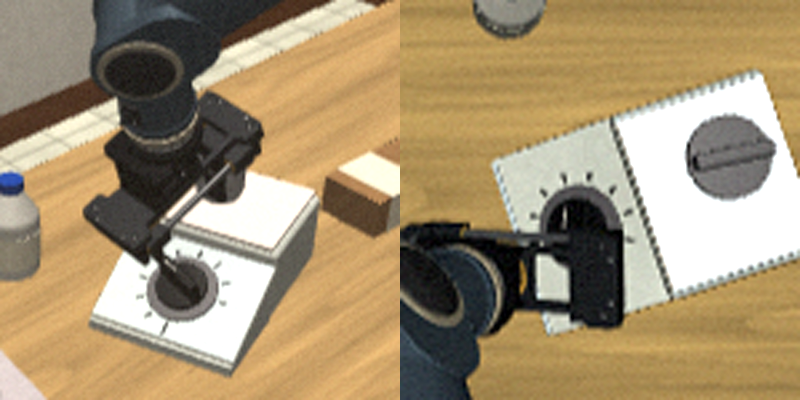

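The gripper hovers over the knob with its closing line square to the bar, which runs from (170,265) to (195,300) in the left half. The vessel is clear at (725,155) in the right half. I'll go down and grip.

Request:
send_rows(
  targets=[8.7, 0.192, -0.195, -0.855, -0.0017, -0.0007, -0.0023, 8.7, 0.192, -0.195, -0.855, -0.0017, -0.0007, -0.0023, 8.7, 0.192, -0.195, -0.855, -0.0017, -0.0007, -0.0023, 8.7, 0.192, -0.195, -0.855, -0.0017, -0.0007, -0.0023, 8.7, 0.192, -0.195, -0.855, -0.0017, -0.0007, -0.0023, 8.7, 0.192, -0.195, -0.855, -0.0017, -0.0007, -0.0023, 8.7, 0.192, -0.195, -0.855, -0.0017, -0.0007, -0.0023, 8.7, 0.192, -0.195, -0.855, -0.0017, -0.0007, -0.0023, 8.7, 0.192, -0.195, -0.855, -0.0017, -0.0007, -0.0023, 8.7, 0.192, -0.195, -0.855, -0.0017, -0.0007, -0.0023, 8.7, 0.192, -0.195, -0.855, -0.0017, -0.0007, -0.0023, 8.7, 0, 0, 0, 0, 0, 0],
)

```text
time_s: 3.2
position: [0.5243, -0.0128, 0.2399]
ee_rot: [153.3, -9.0, -1.4]
contact_force: [-0.0, -0.9, -0.1]
gripper_width: 0.0871
```

```bash
python3 - <<'E'
from h import *
th=np.radians(110);p=-np.cos(th)*u+np.sin(th)*v
plan(base+.038*n,toolR(-n,p),3);print(robot.get_obs()["contact_force"])
print("n per 7deg", n*0.122)
E
```

```text
total cm [ 0.36  0.54 -0.65] rad [ 0.003 -0.004  0.008] | per row 3 [ 0.121  0.179 -0.217] [ 0.001  -0.0015  0.0027] deg/row 0.18 t 3.2
[-0.00920666 -0.91617943 -0.06515251]
n per 7deg [-0.01655445  0.05483098  0.10771961]
```

Request:
send_rows(
  targets=[8.7, 0.12, 0.18, -0.21, 0, 0, 0, 8.7, 0.12, 0.18, -0.21, 0, 0, 0, 8.7, 0.12, 0.18, -0.21, 0, 0, 0, 8.7, 0, 0, 0, 0, 0, 0],
)

```text
time_s: 3.53
position: [0.5284, -0.0062, 0.2354]
ee_rot: [153.3, -9.2, -1.4]
contact_force: [-1.2, -0.6, 0.7]
gripper_width: 0.0871
```

Request:
send_rows(
  targets=[1.0, 0, 0, 0, 0, 0, 0, 1.0, 0, 0, 0, 0, 0, 0, 1.0, 0, 0, 0, 0, 0, 0, 1.0, 0, 0, 0, 0, 0, 0, 1.0, 0, 0, 0, 0, 0, 0, 1.0, 0, 0, 0, 0, 0, 0, 1.0, 0, 0, 0, 0, 0, 0, 1.0, 0, 0, 0, 0, 0, 0],
  grip_force=15,
)

```text
time_s: 4.2
position: [0.5281, -0.0069, 0.2354]
ee_rot: [153.3, -9.2, -1.4]
contact_force: [0.0, -0.2, 0.3]
gripper_width: 0.0417
```

```bash
python3 - <<'E'
from h import *
th=np.radians(110);p=-np.cos(th)*u+np.sin(th)*v
plan(base+.038*n,toolR(-n,p),3);o=robot.get_obs();print(o["contact_force"],o["wrist_torque"],o["gripper_width"])
E
```

```text
total cm [-0.02 -0.05 -0.21] rad [ 0.002 -0.001  0.007] | per row 3 [-0.007 -0.016 -0.069] [ 0.0008 -0.0005  0.0025] deg/row 0.15 t 4.2
[ 0.03033825 -0.16293802  0.33666175] [0.56036519 0.1739289  0.02710546] 0.04166933764165523
```

Fingers are still closing; I'll continue.

Request:
send_rows(
  targets=[1.0, 0, 0, -0.05, 0, 0, 0, 1.0, 0, 0, -0.05, 0, 0, 0, 1.0, 0, 0, 0, 0, 0, 0, 1.0, 0, 0, 0, 0, 0, 0, 1.0, 0, 0, 0, 0, 0, 0, 1.0, 0, 0, 0, 0, 0, 0, 1.0, 0, 0, 0, 0, 0, 0, 1.0, 0, 0, 0, 0, 0, 0],
)

```text
time_s: 4.87
position: [0.5279, -0.0056, 0.2337]
ee_rot: [153.5, -9.1, -1.3]
contact_force: [0.7, 5.6, -7.7]
gripper_width: 0.0141
```

```bash
python3 - <<'E'
from h import *
th=np.radians(110);p=-np.cos(th)*u+np.sin(th)*v
plan(base+.038*n,toolR(-n,p),3);o=robot.get_obs();print(o["contact_force"],o["wrist_torque"],o["gripper_width"])
# turn about knob axis by a: TCP stays on the axis; tcp offset from axis:
q=o["position"]-base;print("tcp off axis u,v,n mm",(q@u*1e3,q@v*1e3,q@n*1e3))
E
```

```text
total cm [-0.   -0.18 -0.04] rad [-0.001 -0.002  0.006] | per row 3 [-0.    -0.061 -0.012] [-0.0002 -0.0006  0.0019] deg/row 0.11 t 4.8667
[ 0.65973558  5.56798894 -7.68781824] [2.46655339 0.2767605  0.19085307] 0.014146316468089493
tcp off axis u,v,n mm (np.float64(-1.3692906803097684), np.float64(0.5351596160829794), np.float64(203.14588569442722))
```

Request:
send_rows(
  targets=[1.0, 0, 0, 0, -0.015, 0.0494, 0.0971, 1.0, 0, 0, 0, -0.015, 0.0494, 0.0971, 1.0, 0, 0, 0, -0.015, 0.0494, 0.0971, 1.0, 0, 0, 0, -0.015, 0.0494, 0.0971, 1.0, 0, 0, 0, -0.015, 0.0494, 0.0971, 1.0, 0, 0, 0, -0.015, 0.0494, 0.0971, 1.0, 0, 0, 0, -0.015, 0.0494, 0.0971, 1.0, 0, 0, 0, -0.015, 0.0494, 0.0971, 1.0, 0, 0, 0, -0.015, 0.0494, 0.0971, 1.0, 0, 0, 0, -0.015, 0.0494, 0.0971, 1.0, 0, 0, 0, -0.015, 0.0494, 0.0971, 1.0, 0, 0, 0, -0.015, 0.0494, 0.0971],
)

```text
time_s: 5.87
position: [0.5287, -0.0075, 0.2348]
ee_rot: [162.9, 23.1, 68.9]
contact_force: [2.0, 1.8, -3.6]
gripper_width: 0.0139
```

```bash
cat >> h.py <<'E'
def knobstate():
    o=robot.get_obs();R=Ro.from_euler("xyz",o["ee_rot"],degrees=True).as_matrix();x=R[:,0]
    print("theta of tool x",np.degrees(np.arctan2(x@v,-(x@u))).round(2),"F",o["contact_force"].round(1),"M.n",(o["wrist_torque"]@n).round(3),"w",o["gripper_width"].round(4),"j",o["joint_positions"].round(0),"t",o["time_s"]);q=o["position"]-base
    print("tcp off axis mm",(q@u*1e3).round(1),(q@v*1e3).round(1),(q@n*1e3).round(1),"tilt",np.degrees(np.arccos(-R[:,2]@n)).round(2))
E
python3 -c "
from h import *
knobstate()"
```

```text
Traceback (most recent call last):
  File "h.py", line 27, in knobstate
    print("theta of tool x",np.degrees(np.arctan2(x@v,-(x@u))).round(2),"F",o["contact_force"].round(1),"M.n",(o["wrist_torque"]@n).round(3),"w",o["gripper_width"].round(4),"j",o["joint_positions"].round(0),"t",o["time_s"]);q=o["position"]-base
                                                                                                                                                 ^^^^^^^^^^^^^^^^^^^^^^^^
AttributeError: 'float' object has no attribute 'round'
```

Request:
send_rows(
  targets=[1.0, 0, 0, 0, -0.015, 0.0494, 0.0971, 1.0, 0, 0, 0, -0.015, 0.0494, 0.0971, 1.0, 0, 0, 0, -0.015, 0.0494, 0.0971, 1.0, 0, 0, 0, -0.015, 0.0494, 0.0971, 1.0, 0, 0, 0, 0, 0, 0, 1.0, 0, 0, 0, 0, 0, 0],
)

```text
time_s: 6.37
position: [0.5294, -0.0078, 0.2351]
ee_rot: [174.4, 27.9, 95.8]
contact_force: [4.6, -1.2, -4.1]
gripper_width: 0.0139
```

```bash
sed -i 's/o\["gripper_width"\].round(4)/round(o["gripper_width"],4)/' h.py
python3 -c "
from h import *
knobstate()"
```

```text
theta of tool x 9.71 F [ 4.6 -1.2 -4.1] M.n 0.044 w 0.0139 j [ 11.  29. -27. 118.  58.  51. -50.] t 6.3667
tcp off axis mm 1.5 1.4 203.2 tilt 0.57
```

Request:
send_rows(
  targets=[1.0, 0, 0, 0, -0.0068, 0.0225, 0.0441, 1.0, 0, 0, 0, -0.0068, 0.0225, 0.0441, 1.0, 0, 0, 0, -0.0068, 0.0225, 0.0441, 1.0, 0, 0, 0, -0.0068, 0.0225, 0.0441, 1.0, 0, 0, 0, 0, 0, 0, 1.0, 0, 0, 0, 0, 0, 0],
)

```text
time_s: 6.87
position: [0.5298, -0.0078, 0.2352]
ee_rot: [-179.6, 28.4, 108.7]
contact_force: [7.7, -1.0, -4.4]
gripper_width: 0.0139
```

```bash
python3 -c "
from h import *
knobstate()"
```

```text
theta of tool x -1.64 F [ 7.7 -1.  -4.4] M.n -0.302 w 0.0139 j [ 12.  29. -28. 118.  58.  51. -39.] t 6.8667
tcp off axis mm 1.7 1.7 203.2 tilt 0.6
```

Request:
send_rows(
  targets=[1.0, 0, 0, 0, -0.0068, 0.0225, 0.0441, 1.0, 0, 0, 0, -0.0068, 0.0225, 0.0441, 1.0, 0, 0, 0, 0, 0, 0, 1.0, 0, 0, 0, 0, 0, 0, 1.0, 0, 0, 0, 0, 0, 0],
)

```text
time_s: 7.28
position: [0.5299, -0.0081, 0.2355]
ee_rot: [-176.5, 28.2, 115.1]
contact_force: [6.7, -0.1, -3.5]
gripper_width: 0.0153
```

```bash
python3 -c "
from h import *
knobstate()"
```

```text
theta of tool x -7.31 F [ 6.7 -0.1 -3.5] M.n -0.482 w 0.0153 j [ 13.  29. -29. 118.  59.  52. -33.] t 7.2833
tcp off axis mm 2.1 1.7 203.3 tilt 0.61
```

Request:
send_rows(
  targets=[8.7, 0, 0, 0, 0, 0, 0, 8.7, 0, 0, 0, 0, 0, 0, 8.7, 0, 0, 0, 0, 0, 0, 8.7, 0, 0, 0, 0, 0, 0, 8.7, 0, 0, 0, 0, 0, 0, 8.7, 0, 0, 0, 0, 0, 0, 8.7, 0, 0, 0, 0, 0, 0],
)

```text
time_s: 7.87
position: [0.5279, -0.0069, 0.2344]
ee_rot: [-176.2, 28.0, 115.5]
contact_force: [0.7, 0.3, 0.3]
gripper_width: 0.0542
```

Request:
send_rows(
  targets=[8.7, -0.204, 0.673, 1.325, 0, 0, 0, 8.7, -0.204, 0.673, 1.325, 0, 0, 0, 8.7, -0.204, 0.673, 1.325, 0, 0, 0, 8.7, -0.204, 0.673, 1.325, 0, 0, 0, 8.7, -0.204, 0.673, 1.325, 0, 0, 0, 8.7, -0.204, 0.673, 1.325, 0, 0, 0, 8.7, 0, 0, 0, 0, 0, 0],
)

```text
time_s: 8.45
position: [0.5162, 0.0353, 0.3163]
ee_rot: [-176.5, 28.1, 115.5]
contact_force: [-0.6, -0.3, 0.9]
gripper_width: 0.0865
```

```bash
python3 - <<'E'
from h import *
knobstate()
s=robot.capture("side");t=robot.capture("top");cv2.imwrite("pics/s1.png",s);cv2.imwrite("pics/t1.png",t)
a=cv2.resize(s[150:270,330:450],(400,400),interpolation=cv2.INTER_CUBIC);b=cv2.resize(t[190:280,325:415],(400,400),interpolation=cv2.INTER_CUBIC)
cv2.imwrite("pics/k1.png",np.clip(np.hstack([a,b])*1.5,0,255).astype(np.uint8))
# vessel top-down hover: bar yaw -78, tool x along bar; both choices
V=np.array([.6105,-.2200,.188])
for y in(-78,102):
    R=toolR(np.array([0,0,-1.]),np.array([np.cos(np.radians(y)),np.sin(np.radians(y)),0]));plan(V+[0,0,.11],R,12)
E
```

```text
theta of tool x -7.66 F [-0.6 -0.3  0.9] M.n -0.086 w 0.0865 j [ 12.  22. -34. 115.  49.  59. -27.] t 8.45
tcp off axis mm -0.1 1.2 296.0 tilt 0.65
total cm [  9.47 -25.34  14.8 ] rad [-0.14   0.706  2.84 ] | per row 12 [ 0.789 -2.112  1.233] [-0.0116  0.0588  0.2366] deg/row 13.99 t 8.55
total cm [  9.47 -25.34  14.8 ] rad [ 0.485  0.096 -0.214] | per row 12 [ 0.789 -2.112  1.233] [ 0.0404  0.008  -0.0179] deg/row 2.57 t 8.55
```

View pics/k1.png

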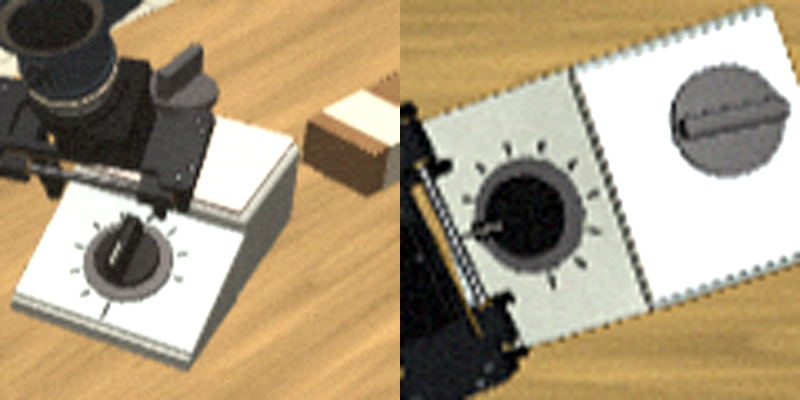

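The pointer now faces downhill: its mark is at (118,252) in the left half and (488,228) in the right, beside the long scale mark. I'll check the angle numerically and re-measure the vessel.

```bash
python3 - <<'E'
from h import *
for nm,im,box in(("side","pics/s1.png",(355,212,378,240)),("top","pics/t1.png",(335,232,362,250))):
    I=cv2.imread(im);x0,y0,x1,y1=box;g=I[y0:y1,x0:x1].max(2).astype(float)
    print(nm);
    if nm=="top": print(g[::1,::1].astype(int)[4:14])
    for h in(.04,.044):
        for p in {"side":[(365.4,225.6),(364.6,227.5)],"top":[(344.8,241.3),(346.5,240.6)]}[nm]:
            r=on_plane(nm,p,base+h*n,n)-base;print(h,p,(r@u*1e3).round(1),(r@v*1e3).round(1),"theta",np.degrees(np.arctan2(r@v,-(r@u))).round(1))
a,b=[on_plane("side",p,base+.044*n,n) for p in((365.4,225.6),(369.9,216.6))];d=b-a;print("bar angle",np.degrees(np.arctan2(d@v,d@u)))
E
```

```text
side
0.04 (365.4, 225.6) -11.7 1.0 theta 4.6
0.04 (364.6, 227.5) -18.4 0.6 theta 1.7
0.044 (365.4, 225.6) -13.4 -0.5 theta -2.2
0.044 (364.6, 227.5) -20.1 -0.9 theta -2.6
top
[[ 68 151 148 147 147 152 145  56  59  27   5  12   8  18  12  11  13  11
   12  14   5  12   9   4   0   1  13]
 [ 68 134 150 147 147 147 122  52  64  15  10   7  12  12   8   6   8  11
    5  16   6   8   4   7   7   7   9]
 [ 43  92 147 145 145 151 121  59  59  17   2   4  10  12   8   5   3   9
    7  16  10  13   3  10  10   4  15]
 [107  66 153 151 143 150  99  43  46   6   2   8  25  13  15  14  16   9
    4  10  10   3  17  13   7  13   8]
 [123  36 133 144 153 152  41  19   1  45  42  40  56   4  12  11   6  11
    8   5  11   7   4  12   9   7   6]
 [ 42 103  64 151 153 139  28  38  42  76  57  60  62  10   4   8   8   7
    7   9  15  14   8   6   7  10  13]
 [ 40 130  33 124 110  83  52  49  51  50   2   3   3   8  16   4   7  14
    4  13  14   6   9  12  15  11  28]
 [ 57  52 102  36  83  92  90   4  27  11  36   0   3  11   7   2  12  13
    3  12  12  10  12  10   2  10  52]
 [100  63 131  35 130 158 157  91  67  38  61  28  12   7   7   9   8  13
    4   8  14  11   5  14   4  28  59]
 [124  64  71  78  62 155 151 147 112  73  53  52  24  16   9  10  13   8
    2   9  14   5   8   9  19  50  58]]
0.04 (344.8, 241.3) -17.8 -1.3 theta -4.2
0.04 (346.5, 240.6) -11.5 -0.8 theta -4.1
0.044 (344.8, 241.3) -16.0 -1.3 theta -4.7
0.044 (346.5, 240.6) -9.7 -0.8 theta -4.9
bar angle -0.2343152193368234
```

Request:
send_rows(
  targets=[8.7, 0.5, -1.2, 1.85, 0.0404, 0.008, -0.0179, 8.7, 0.5, -1.2, 1.85, 0.0404, 0.008, -0.0179, 8.7, 0.5, -1.2, 1.85, 0.0404, 0.008, -0.0179, 8.7, 0.5, -1.2, 1.85, 0.0404, 0.008, -0.0179, 8.7, 0.8, -2.0, 1.85, 0.0404, 0.008, -0.0179, 8.7, 0.8, -2.0, 1.85, 0.0404, 0.008, -0.0179, 8.7, 0.8, -2.3, 1.85, 0.0404, 0.008, -0.0179, 8.7, 1.0, -2.8, 1.85, 0.0404, 0.008, -0.0179, 8.7, 1.0, -2.8, 0, 0.0404, 0.008, -0.0179, 8.7, 1.0, -2.8, 0, 0.0404, 0.008, -0.0179, 8.7, 1.0, -2.8, 0, 0.0404, 0.008, -0.0179, 8.7, 1.0, -2.8, 0, 0.0404, 0.008, -0.0179],
)

```text
time_s: 9.55
position: [0.6098, -0.2201, 0.4602]
ee_rot: [-179.8, -0.2, 101.8]
contact_force: [0.9, 0.2, -0.2]
gripper_width: 0.0872
```

Request:
send_rows(
  targets=[8.7, 0, 0, 0, 0, 0, 0, 8.7, 0, 0, 0, 0, 0, 0],
)

```text
time_s: 9.72
position: [0.6096, -0.2213, 0.4592]
ee_rot: [-179.8, -0.1, 101.7]
contact_force: [-0.1, 0.6, -0.7]
gripper_width: 0.0869
```

```bash
cat >> h.py <<'E'
def down(y): return toolR(np.array([0,0,-1.]),np.array([np.cos(np.radians(y)),np.sin(np.radians(y)),0]))
E
python3 - <<'E'
from h import *
plan([.611,-.2203,.193],down(102),8);o=robot.get_obs();print(o["joint_positions"].round(1),o["ee_rot"],o["contact_force"])
E
```

```text
total cm [  0.14   0.1  -10.22] rad [-0.001 -0.005  0.006] | per row 8 [ 0.018  0.013 -1.277] [-0.0001 -0.0006  0.0008] deg/row 0.05 t 9.7167
[ 40.1  25.9 -34.4  86.3  15.   72.7  15.5] [-1.79754266e+02 -9.17640710e-02  1.01654652e+02] [-0.10395185  0.58607887 -0.66133945]
```

Request:
send_rows(
  targets=[8.7, 0.02, 0.01, -1.28, 0, -0.0006, 0.0008, 8.7, 0.02, 0.01, -1.28, 0, -0.0006, 0.0008, 8.7, 0.02, 0.01, -1.28, 0, -0.0006, 0.0008, 8.7, 0.02, 0.01, -1.28, 0, -0.0006, 0.0008, 8.7, 0.02, 0.01, -1.28, 0, -0.0006, 0.0008, 8.7, 0.02, 0.01, -1.28, 0, -0.0006, 0.0008, 8.7, 0.02, 0.01, -1.28, 0, -0.0006, 0.0008, 8.7, 0.02, 0.01, -1.1, 0, -0.0006, 0.0008, 8.7, 0, 0, 0, 0, 0, 0],
)

```text
time_s: 10.47
position: [0.6107, -0.2167, 0.3581]
ee_rot: [-180.0, -0.1, 102.4]
contact_force: [-0.5, 0.2, -0.1]
gripper_width: 0.0871
```

```bash
python3 - <<'E'
from h import *
plan([.611,-.2203,.193],down(102),8);o=robot.get_obs();print(o["contact_force"])
t=robot.capture("top");s=robot.capture("side")
a=cv2.resize(s[120:220,330:430],(400,400),interpolation=cv2.INTER_CUBIC);b=cv2.resize(t[180:280,350:450],(400,400),interpolation=cv2.INTER_CUBIC)
cv2.imwrite("pics/v1.png",np.clip(np.hstack([a,b])*1.6,0,255).astype(np.uint8))
E
```

```text
total cm [ 0.03 -0.36 -0.11] rad [-0.002 -0.    -0.007] | per row 8 [ 0.003 -0.045 -0.014] [-0.0002 -0.0001 -0.0008] deg/row 0.05 t 10.4667
[-0.54097505  0.17006392 -0.10120267]
```

View pics/v1.png

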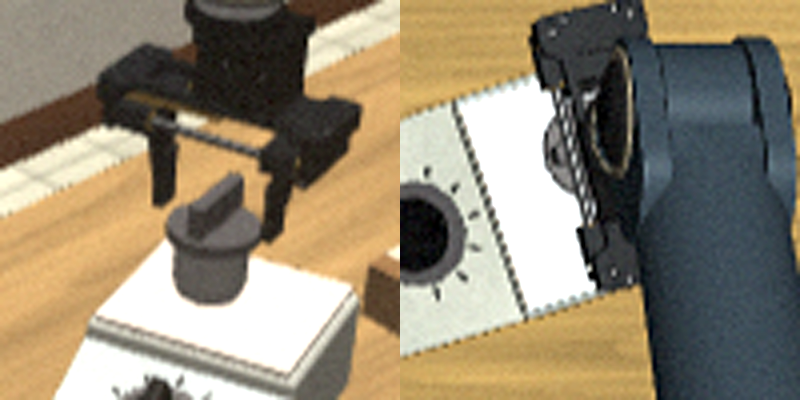

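The open fingers, with tips at (163,205) and (270,240) on the left, straddle the bar at (215,208) just above the lid. I'll correct y by 3.5 mm and close.

Request:
send_rows(
  targets=[8.7, 0, -0.17, -0.05, 0, 0, 0, 8.7, 0, -0.17, 0, 0, 0, 0, 1, 0, 0, 0, 0, 0, 0, 1, 0, 0, 0, 0, 0, 0, 1, 0, 0, 0, 0, 0, 0, 1, 0, 0, 0, 0, 0, 0, 1, 0, 0, 0, 0, 0, 0, 1, 0, 0, 0, 0, 0, 0, 1, 0, 0, 0, 0, 0, 0, 1, 0, 0, 0, 0, 0, 0, 1, 0, 0, 0, 0, 0, 0, 1, 0, 0, 0, 0, 0, 0],
  grip_force=30,
)

```text
time_s: 11.57
position: [0.6115, -0.2201, 0.3608]
ee_rot: [179.8, 0.0, 102.4]
contact_force: [0.3, 0.2, 0.2]
gripper_width: 0.0281
```

Request:
send_rows(
  targets=[1, 0, 0, 0, 0, 0, 0, 1, 0, 0, 0, 0, 0, 0, 1, 0, 0, 0, 0, 0, 0, 1, 0, 0, 0, 0, 0, 0, 1, 0, 0, 0, 0, 0, 0, 1, 0, 0, 0, 0, 0, 0],
)

```text
time_s: 12.07
position: [0.6114, -0.2201, 0.3607]
ee_rot: [179.8, 0.0, 102.4]
contact_force: [-0.3, 0.1, -1.2]
gripper_width: 0.0138
```

```bash
python3 - <<'E'
from h import *
plan([.611,-.2203,.193],down(102),8);o=robot.get_obs();print(o["contact_force"],o["wrist_torque"],o["ee_rot"],o["position"],o["gripper_width"])
E
```

```text
total cm [-0.04 -0.02 -0.37] rad [-0.     0.004 -0.006] | per row 8 [-0.006 -0.003 -0.046] [-0.      0.0005 -0.0008] deg/row 0.05 t 12.0667
[-0.27694059  0.07336117 -1.19444884] [ 0.05651545 -0.20722713 -0.03138894] [1.79774975e+02 3.25908957e-02 1.02362511e+02] [ 0.61144093 -0.22007781  0.3607121 ] 0.013840970874814689
```

Request:
send_rows(
  targets=[1, 0, 0, 0.5, 0, 0, 0, 1, 0, 0, 1.2, 0, 0, 0, 1, 0, 0, 1.2, 0, 0, 0, 1, 0, 0, 1.2, 0, 0, 0, 1, 0, 0, 1.2, 0, 0, 0, 1, 0, 0, 1.2, 0, 0, 0, 1, 0, 0, 1.2, 0, 0, 0, 1, 0, 0, 1.2, 0, 0, 0, 1, 0, 0, 0.6, 0, 0, 0, 1, 0, 0, 0, 0, 0, 0, 1, 0, 0, 0, 0, 0, 0],
)

```text
time_s: 12.98
position: [0.6114, -0.2201, 0.456]
ee_rot: [179.8, 0.1, 102.4]
contact_force: [-0.6, -0.2, -2.1]
gripper_width: 0.0137
```

```bash
python3 - <<'E'
from h import *
plan([.5772,.2050,.30],down(110),20);o=robot.get_obs();print(o["contact_force"],o["wrist_torque"],o["ee_rot"],o["position"],o["gripper_width"],o["joint_positions"].round(0))
E
```

```text
total cm [-3.42 42.51  0.8 ] rad [-0.     0.004  0.133] | per row 20 [-0.171  2.125  0.04 ] [-0.      0.0002  0.0067] deg/row 0.38 t 12.9833
[-0.60943962 -0.19072933 -2.08189151] [ 0.03475787 -0.09709882  0.04256416] [1.79760989e+02 6.13473103e-02 1.02362213e+02] [ 0.61140747 -0.2200869   0.45601137] 0.01374393543896648 [ 40.  26. -35.  86.  15.  72.  16.]
```

Request:
send_rows(
  targets=[1, -0.08, 1.0, 0, 0, 0.0002, 0.0067, 1, -0.17, 2.1, 0, 0, 0.0002, 0.0067, 1, -0.17, 2.1, 0, 0, 0.0002, 0.0067, 1, -0.17, 2.1, 0, 0, 0.0002, 0.0067, 1, -0.17, 2.1, 0, 0, 0.0002, 0.0067, 1, -0.17, 2.1, 0, 0, 0.0002, 0.0067, 1, -0.17, 2.1, 0, 0, 0.0002, 0.0067, 1, -0.17, 2.1, 0, 0, 0.0002, 0.0067, 1, -0.17, 2.1, 0, 0, 0.0002, 0.0067, 1, -0.17, 2.1, 0, 0, 0.0002, 0.0067, 1, -0.17, 2.1, 0, 0, 0.0002, 0.0067, 1, -0.17, 2.1, 0, 0, 0.0002, 0.0067],
)

```text
time_s: 13.98
position: [0.5906, 0.0243, 0.4553]
ee_rot: [180.0, -0.1, 107.2]
contact_force: [-0.4, -0.6, -2.2]
gripper_width: 0.0137
```

Request:
send_rows(
  targets=[1, -0.17, 2.1, 0, 0, 0.0002, 0.0067, 1, -0.17, 2.1, 0, 0, 0.0002, 0.0067, 1, -0.17, 2.1, 0, 0, 0.0002, 0.0067, 1, -0.17, 2.1, 0, 0, 0.0002, 0.0067, 1, -0.17, 2.1, 0, 0, 0.0002, 0.0067, 1, -0.17, 2.1, 0, 0, 0.0002, 0.0067, 1, -0.17, 2.1, 0, 0, 0.0002, 0.0067, 1, -0.17, 2.1, 0, 0, 0.0002, 0.0067, 1, -0.17, 1.8, 0, 0, 0, 0, 1, 0, 0, 0, 0, 0, 0, 1, 0, 0, 0, 0, 0, 0],
)

```text
time_s: 14.9
position: [0.5746, 0.21, 0.4555]
ee_rot: [-179.9, -0.1, 110.4]
contact_force: [0.6, -0.5, -2.5]
gripper_width: 0.014
```

```bash
python3 - <<'E'
from h import *
plan([.5772,.2050,.29],down(110),20);o=robot.get_obs();print(o["contact_force"],o["ee_rot"],o["position"],o["joint_positions"].round(0))
t=robot.capture("top");s=robot.capture("side");cv2.imwrite("pics/s2.png",s);cv2.imwrite("pics/t2.png",t)
P=o["position"].copy()
for n_ in("side",):
  for dz in(.164-.089+0,.164+.089):print(proj(n_,P-[0,0,dz]))
a=cv2.resize(s[190:310,230:350],(480,480),interpolation=cv2.INTER_CUBIC);b=cv2.resize(t[190:280,215:305],(320,320),interpolation=cv2.INTER_CUBIC)
out=np.zeros((480,800,3),np.uint8);out[:,:480]=a;out[:320,480:]=b
cv2.imwrite("pics/v2.png",np.clip(out*1.6,0,255).astype(np.uint8))
E
```

```text
total cm [ 0.26 -0.5  -0.15] rad [-0.001 -0.001 -0.006] | per row 20 [ 0.013 -0.025 -0.007] [-0.     -0.0001 -0.0003] deg/row 0.02 t 14.9
[ 0.60308299 -0.53259163 -2.49800362] [-1.79940271e+02 -7.97812696e-02  1.10360319e+02] [0.57460163 0.2100056  0.45548507] [  7.  24. -43.  91.  17.  71. -18.]
[282.78750376 166.38102395]
[285.6451066  227.86242964]
```

View pics/v2.png

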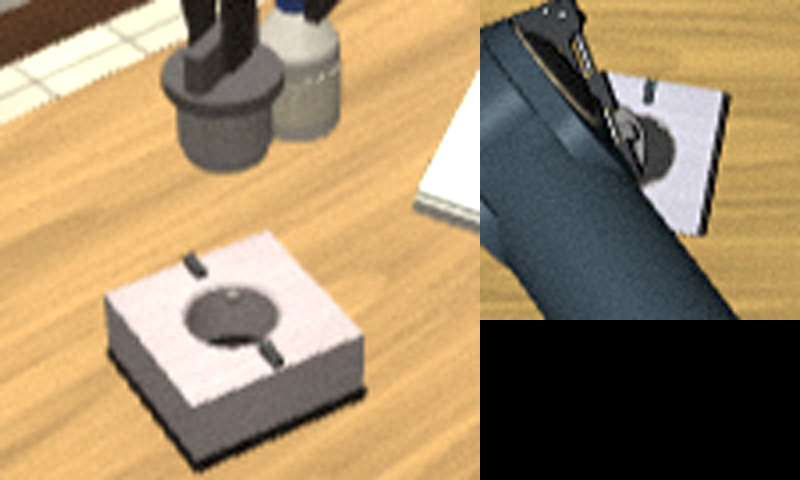

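The side view shows the vessel hanging upright, with its lid centred at about (223,80) and the hole at (232,316). I'll measure both with rays in the same view to get the offset.

```bash
python3 - <<'E'
from h import *
f=4
def px(q,x0=230,y0=190): return (np.array(q)+.5)/4-.5+[x0,y0]
zb=.4555-.2527
# lid: extreme left/right of lid disc (mid thickness z=zb+.056), crop coords
for q in((163,78),(284,84)):pass
s=cv2.imread("pics/s2.png");g=cv2.resize(s[190:310,230:350],(480,480),interpolation=cv2.INTER_CUBIC).max(2).astype(int)*1.6
for y in(75,80,85,130,140,150):
    r=g[y,150:300];print(y,"dark run",150+np.where(r<150)[0][[0,-1]] if (r<150).any() else None)
# hole ellipse in side view from s0 (unblocked)
s0=cv2.imread("pics/side0.png");gs=cv2.resize(s0[240:310,250:325],None,fx=6,fy=6,interpolation=cv2.INTER_CUBIC).max(2)
m=cv2.inRange(gs,0,85);m=cv2.morphologyEx(m,cv2.MORPH_CLOSE,np.ones((25,25)));k,l,st,ce=cv2.connectedComponentsWithStats(m)
q=l[int((268-240)*6),int((288-250)*6)];c=max(cv2.findContours((l==q).astype(np.uint8),0,1)[0],key=cv2.contourArea)
e=cv2.fitEllipse(cv2.convexHull(c));p=(np.array(e[0])+.5)/6-.5+[250,240];print("hole side",p,np.array(e[1])/6,onz("side",p,.06))
# ideal ellipse check: project circle r 31.5 around estimates and bbox
for cx,cy in((.5772,.205),):
    a=np.linspace(0,6.28,60);E=np.array([proj("side",np.array([cx+.0315*np.cos(t),cy+.0315*np.sin(t),.06])) for t in a]);print("pred bbox",E.min(0),E.max(0))
x,y,w,h=cv2.boundingRect(c);print("meas bbox",x/6+250,y/6+240,(x+w)/6+250,(y+h)/6+240)
P=np.array([.5746,.2100]);
L=np.array([proj("side",np.array([P[0]+.038*np.cos(t),P[1]+.038*np.sin(t),zb+z])) for t in a for z in(.05,.062)]);print("pred lid bbox crop",(L.min(0)-[230,190])*4,(L.max(0)-[230,190])*4)
B=np.array([proj("side",np.array([P[0]+.026*np.cos(t),P[1]+.026*np.sin(t),zb])) for t in a]);print("pred foot bbox crop",(B.min(0)-[230,190])*4,(B.max(0)-[230,190])*4)
B=np.array([proj("side",np.array([P[0]+.03*np.cos(t),P[1]+.03*np.sin(t),zb+.02])) for t in a]);print("pred body bbox crop",(B.min(0)-[230,190])*4,(B.max(0)-[230,190])*4)
E
```

```text
75 dark run [162 299]
80 dark run [162 299]
85 dark run [162 299]
130 dark run [178 299]
140 dark run [179 272]
150 dark run [184 267]
hole side [288.00269572 280.69527435] [58.41706848 67.68332926] [0.54202085 0.23548751 0.06      ]
pred bbox [276.80933891 261.22555493] [300.0136611 276.773484 ]
meas bbox 256.1666666666667 253.16666666666666 322.0 310.0
pred lid bbox crop [156.89106426  36.56684697] [280.84906019 121.90773593]
pred foot bbox crop [181.49902518 127.05516105] [263.5562205  175.91684459]
pred body bbox crop [173.52110749  98.15014647] [269.10876135 153.96375241]
```

Request:
send_rows(
  targets=[1, 0.07, -0.09, -1.3, 0, 0, 0, 1, 0.07, -0.08, -1.3, 0, 0, 0, 1, 0, 0, -1.3, 0, 0, 0, 1, 0, 0, -1.3, 0, 0, 0, 1, 0, 0, -1.3, 0, 0, 0, 1, 0, 0, -1.3, 0, 0, 0, 1, 0, 0, -1.3, 0, 0, 0, 1, 0, 0, -1.3, 0, 0, 0, 1, 0, 0, -1.3, 0, 0, 0, 1, 0, 0, -1.0, 0, 0, 0, 1, 0, 0, -0.6, 0, 0, 0, 1, 0, 0, 0, 0, 0, 0],
)

```text
time_s: 16.0
position: [0.5778, 0.2049, 0.3211]
ee_rot: [-179.9, -0.0, 110.0]
contact_force: [-0.9, 0.2, -1.2]
gripper_width: 0.0137
```

```bash
python3 - <<'E'
from h import *
o=robot.get_obs();P=o["position"];print(o["contact_force"],o["ee_rot"],P)
s=robot.capture("side");cv2.imwrite("pics/s3.png",s)
a=cv2.resize(s[190:310,230:350],(600,600),interpolation=cv2.INTER_CUBIC)
cv2.imwrite("pics/v3.png",np.clip(a*1.6,0,255).astype(np.uint8))
a=np.linspace(0,6.28,60)
for nm,r,z,c in(("hole",.0315,.06,(.5772,.205)),("lidtop",.038,P[2]-.2527+.062,P),("lidbot",.038,P[2]-.2527+.05,P),("foot",.026,P[2]-.2527,P),("body",.03,P[2]-.2527+.02,P)):
    L=np.array([proj("side",np.array([c[0]+r*np.cos(t),c[1]+r*np.sin(t),z])) for t in a]);print(nm,((L.min(0)-[230,190])*5).round(1),((L.max(0)-[230,190])*5).round(1))
E
```

```text
[-0.87406495  0.15023668 -1.17461274] [-1.79857664e+02 -1.85287868e-02  1.10046703e+02] [0.57776442 0.20490276 0.32110154]
hole [234.  356.1] [350.1 433.9]
lidtop [214.7 248.2] [359.1 339.6]
lidbot [215.9 265.6] [359.5 357.5]
foot [243.  350.5] [339.1 414.4]
body [233.8 317.7] [345.7 391. ]
```

View pics/v3.png

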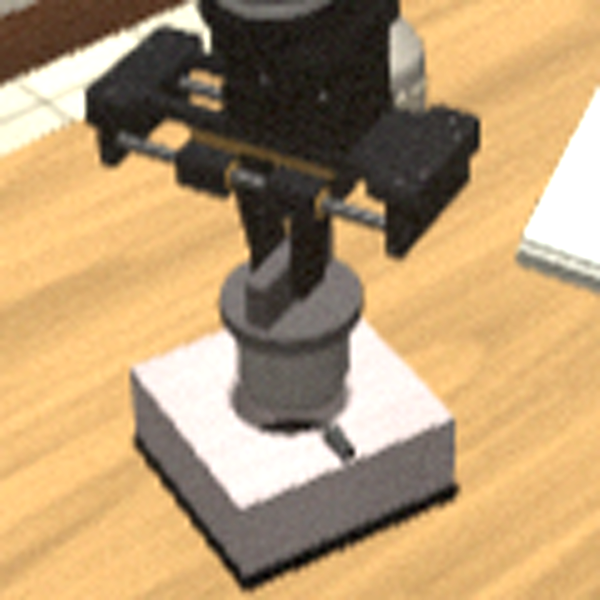

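Against the projections, the vessel's lid (220–364, centre 292) sits about 1 px right of and 1.5 px above where the TCP predicts. That is about 4 mm along the bar from the hole centre at (291,395). I'll correct that, then start the foot in.

Request:
send_rows(
  targets=[1, -0.09, 0.18, 0, 0, 0, 0, 1, -0.09, 0.18, 0, 0, 0, 0, 1, 0, 0, 0, 0, 0, 0, 1, 0, 0, 0, 0, 0, 0],
)

```text
time_s: 16.38
position: [0.5762, 0.2092, 0.3235]
ee_rot: [179.9, -0.0, 110.1]
contact_force: [0.9, -0.6, -3.2]
gripper_width: 0.0138
```

Request:
send_rows(
  targets=[1, 0, 0, -0.3, 0, 0, 0, 1, 0, 0, -0.3, 0, 0, 0, 1, 0, 0, -0.3, 0, 0, 0, 1, 0, 0, -0.3, 0, 0, 0, 1, 0, 0, -0.3, 0, 0, 0, 1, 0, 0, 0, 0, 0, 0],
)

```text
time_s: 16.88
position: [0.5766, 0.2083, 0.3071]
ee_rot: [-180.0, 0.0, 110.0]
contact_force: [1.3, -0.5, -3.7]
gripper_width: 0.014
```

```bash
python3 - <<'E'
from h import *
o=robot.get_obs();P=o["position"];print(o["contact_force"],o["wrist_torque"],o["ee_rot"],P,"foot rel mouth mm",(P[2]-.2527-.06)*1e3)
E
```

```text
[ 1.27560685 -0.48642617 -3.7339211 ] [-0.21184465 -0.34801526  0.04487215] [-1.79999326e+02  1.90877110e-02  1.10013792e+02] [0.57658457 0.20826137 0.30713725] foot rel mouth mm -5.562750134519123
```

Request:
send_rows(
  targets=[1, 0, 0, -0.2, 0, 0, 0, 1, 0, 0, -0.2, 0, 0, 0, 1, 0, 0, -0.2, 0, 0, 0, 1, 0, 0, 0, 0, 0, 0, 1, 0, 0, 0, 0, 0, 0],
  grip_force=50,
)

```text
time_s: 17.3
position: [0.5772, 0.208, 0.302]
ee_rot: [179.9, 0.1, 110.0]
contact_force: [4.1, -3.1, -0.9]
gripper_width: 0.0138
```

```bash
python3 - <<'E'
from h import *
o=robot.get_obs();P=o["position"];print(o["contact_force"],o["wrist_torque"],o["ee_rot"],P,"foot rel mouth mm",(P[2]-.2527-.06)*1e3)
E
```

```text
[ 4.05392473 -3.12198136 -0.94322037] [-0.87173651 -1.44421948 -0.06904728] [1.79876954e+02 6.59894854e-02 1.09983746e+02] [0.57720583 0.20796706 0.30204983] foot rel mouth mm -10.65017055502504
```

Request:
send_rows(
  targets=[1, 0.07, -0.06, -0.1, 0, 0, 0, 1, 0, 0, -0.2, 0, 0, 0, 1, 0, 0, -0.2, 0, 0, 0, 1, 0, 0, 0, 0, 0, 0, 1, 0, 0, 0, 0, 0, 0],
)

```text
time_s: 17.72
position: [0.5779, 0.2075, 0.298]
ee_rot: [179.8, 0.1, 110.0]
contact_force: [4.3, -3.2, 1.7]
gripper_width: 0.0136
```

```bash
python3 - <<'E'
from h import *
o=robot.get_obs();P=o["position"];print(o["contact_force"],o["wrist_torque"],o["ee_rot"],P,"foot rel mouth mm",(P[2]-.2527-.06)*1e3)
s=robot.capture("side")
a=cv2.resize(s[190:310,230:350],(600,600),interpolation=cv2.INTER_CUBIC)
cv2.imwrite("pics/v4.png",np.clip(a*1.6,0,255).astype(np.uint8))
E
```

```text
[ 4.34195126 -3.24598485  1.66151911] [-1.04387919 -1.24991792 -0.00695758] [1.79831290e+02 9.16650148e-02 1.09988167e+02] [0.57787326 0.20750081 0.29798473] foot rel mouth mm -14.715273064733747
```

View pics/v4.png

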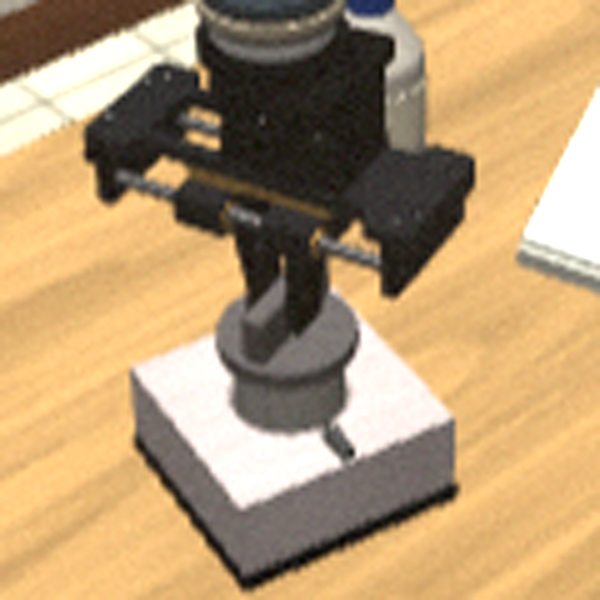

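Request:
send_rows(
  targets=[1, 0.06, -0.07, -0.3, 0, 0, 0.087, 1, -0.02, -0.02, -0.3, 0, 0, 0.087, 1, -0.02, -0.02, -0.3, 0, 0, 0.087, 1, -0.02, -0.02, -0.3, 0, 0, 0.087, 1, -0.02, -0.02, -0.3, 0, 0, 0.087],
  grip_force=60,
)

```text
time_s: 18.18
position: [0.5777, 0.2067, 0.2828]
ee_rot: [179.8, 0.1, 135.1]
contact_force: [4.2, -2.0, 1.5]
gripper_width: 0.0133
```

```bash
python3 - <<'E'
from h import *
o=robot.get_obs();P=o["position"];print(o["contact_force"],o["wrist_torque"],o["ee_rot"],P,"foot rel mouth mm",(P[2]-.2527-.06)*1e3,o["joint_positions"].round(0))
E
```

```text
[ 4.21954334 -2.0478677   1.47887106] [-0.58012251 -1.29264454 -0.07013404] [1.79818682e+02 8.04932972e-02 1.35149178e+02] [0.57773355 0.20665236 0.2827822 ] foot rel mouth mm -29.91779779989806 [  8.  36. -44. 101.  30.  55.  -4.]
```

Request:
send_rows(
  targets=[1, 0.02, -0.04, -0.3, 0, 0, 0.087, 1, 0, -0.02, -0.3, 0, 0, 0.087, 1, -0.02, -0.02, -0.3, 0, 0, 0.087, 1, -0.02, -0.02, -0.3, 0, 0, 0.087, 1, 0, 0, -0.3, 0, 0, 0.087],
)

```text
time_s: 18.6
position: [0.5775, 0.2059, 0.2678]
ee_rot: [179.9, 0.1, 160.1]
contact_force: [4.5, -1.9, 1.9]
gripper_width: 0.0134
```

```bash
python3 - <<'E'
from h import *
o=robot.get_obs();P=o["position"];print(o["contact_force"],o["wrist_torque"],o["ee_rot"],P,"foot rel mouth mm",(P[2]-.2527-.06)*1e3)
E
```

```text
[ 4.53117255 -1.86162137  1.93809869] [-0.41218998 -1.29194124 -0.13533404] [1.79850448e+02 1.25614648e-01 1.60070563e+02] [0.57754443 0.20586977 0.26779887] foot rel mouth mm -44.90113477295743
```

Request:
send_rows(
  targets=[1, 0.02, 0, -0.2, 0, 0, 0.087, 1, 0.02, 0, -0.2, 0, 0, 0.087, 1, 0, 0, -0.1, 0, 0, 0.005, 1, 0, 0, -0.1, 0, 0, 0],
)

```text
time_s: 18.93
position: [0.5777, 0.2058, 0.2625]
ee_rot: [180.0, 0.1, 170.1]
contact_force: [1.7, -5.4, 15.6]
gripper_width: 0.0136
```

```bash
python3 - <<'E'
from h import *
o=robot.get_obs();P=o["position"];print(o["contact_force"],o["wrist_torque"],o["ee_rot"],P,"foot rel mouth mm",(P[2]-.2527-.06)*1e3)
E
```

```text
[ 1.65194997 -5.44206014 15.5526204 ] [-1.31078049 -0.34190855  0.33026333] [1.79999093e+02 9.73677195e-02 1.70075860e+02] [0.57767701 0.2057983  0.26246183] foot rel mouth mm -50.23817360368798
```

Request:
send_rows(
  targets=[1, 0, 0, -0.1, 0, 0, 0, 1, 0, 0, 0, 0, 0, 0, 1, 0, 0, 0, 0, 0, 0],
)

```text
time_s: 19.18
position: [0.5775, 0.206, 0.2625]
ee_rot: [-180.0, 0.2, 170.1]
contact_force: [1.3, -6.3, 13.6]
gripper_width: 0.0138
```

Request:
send_rows(
  targets=[8.7, 0, 0, 0.1, 0, 0, 0, 8.7, 0, 0, 0, 0, 0, 0, 8.7, 0, 0, 0, 0, 0, 0, 8.7, 0, 0, 0, 0, 0, 0, 8.7, 0, 0, 0, 0, 0, 0, 8.7, 0, 0, 0, 0, 0, 0, 8.7, 0, 0, 0, 0, 0, 0, 8.7, 0, 0, 0, 0, 0, 0],
)

```text
time_s: 19.85
position: [0.5769, 0.2057, 0.2607]
ee_rot: [180.0, -0.0, 170.1]
contact_force: [-0.9, 0.4, 0.0]
gripper_width: 0.0589
```

Request:
send_rows(
  targets=[8.7, 0, 0, 0.8, 0, 0, 0, 8.7, 0, 0, 1.5, 0, 0, 0, 8.7, 0, 0, 2, 0, 0, 0, 8.7, 0, 0, 2, 0, 0, 0, 8.7, 0, 0, 2, 0, 0, 0, 8.7, 0, 0, 2, 0, 0, 0, 8.7, -0.5, 2.5, 2, 0, 0, 0, 8.7, -0.5, 2.5, 2, 0, 0, 0, 8.7, -1, 3.5, 0, 0, 0, 0, 8.7, -1, 3.5, 0, 0, 0, 0, 8.7, -1, 3.5, 0, 0, 0, 0, 8.7, -1, 3.5, 0, 0, 0, 0],
)

```text
time_s: 20.85
position: [0.5262, 0.3972, 0.4059]
ee_rot: [179.9, 0.1, 170.1]
contact_force: [-0.4, -0.2, 0.5]
gripper_width: 0.0869
```

```bash
python3 - <<'E'
from h import *
o=robot.get_obs();print(o["position"],o["contact_force"],o["time_s"])
s=robot.capture("side");t=robot.capture("top");cv2.imwrite("pics/s5.png",s);cv2.imwrite("pics/t5.png",t)
a=cv2.resize(s[190:310,230:390],(533,400),interpolation=cv2.INTER_CUBIC);b=cv2.resize(t[190:275,230:315],(267,267),interpolation=cv2.INTER_CUBIC)
out=np.zeros((400,800,3),np.uint8);out[:,:533]=a;out[:267,533:]=b
cv2.imwrite("pics/v5.png",np.clip(out*1.6,0,255).astype(np.uint8))
E
```

```text
[0.52619356 0.39715278 0.4058907 ] [-0.41325217 -0.2043299   0.5008463 ] 20.85
```

View pics/v5.png

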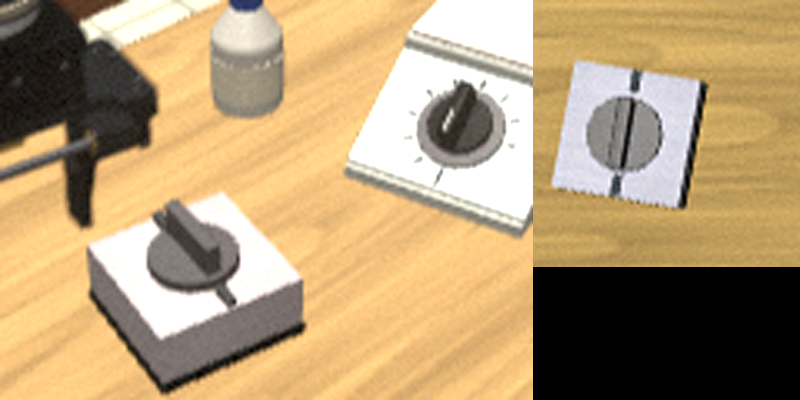

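The lid is down on the holder at (193,255) on the left, with the bar between the ribs at (160,215) and (228,297). The knob pointer is still at the long mark. I'll check the bar angle and lid height numerically.

```bash
python3 - <<'E'
from h import *
s=cv2.imread("pics/s5.png");t=cv2.imread("pics/t5.png")
def segs(im,x0,y0,x1,y1,f=8,mn=60):
    g=cv2.cvtColor(im[y0:y1,x0:x1],cv2.COLOR_BGR2GRAY);g=cv2.resize(g,None,fx=f,fy=f,interpolation=cv2.INTER_CUBIC);g=cv2.normalize(g,None,0,255,cv2.NORM_MINMAX)
    L=cv2.createLineSegmentDetector().detect(g)[0][:,0];L=L[np.hypot(L[:,2]-L[:,0],L[:,3]-L[:,1])>mn];return (L+.5)/f-.5+[x0,y0,x0,y0]
for n_,im,box in(("top",t,(247,218,273,246)),("side",s,(270,245,302,275))):
    for l in segs(im,*box):
        a,b=onz(n_,l[:2],.102),onz(n_,l[2:],.102);d=b-a;print(n_,l.round(1),"len",np.linalg.norm(d).round(3),"yaw",(np.degrees(np.arctan2(d[1],d[0]))%180).round(1))
# top: darkest column per row, fit line
g=t.max(2).astype(float);P=[]
for r in range(222,244):
    w=np.clip(62-g[r,252:268],0,None);
    if w.sum()>0:P.append((252+(w*np.arange(16)).sum()/w.sum(),r))
P=np.array(P);vx,vy,x,y=cv2.fitLine(P.astype(np.float32),cv2.DIST_HUBER,0,.01,.01).ravel()
a,b=onz("top",(x-10*vx,y-10*vy),.09),onz("top",(x+10*vx,y+10*vy),.09);d=b-a;print("dark side line yaw",np.degrees(np.arctan2(d[1],d[0]))%180,len(P))
# lid circle centre, top
m=cv2.inRange(t.max(2),0,112)[210:255,235:285];m=cv2.morphologyEx(m,cv2.MORPH_OPEN,cv2.getStructuringElement(2,(9,9)))
c=max(cv2.findContours(m,0,1)[0],key=cv2.contourArea);e=cv2.fitEllipse(c);p=np.array(e[0])+[235,210];print("lid",p,e[1],onz("top",p,.072),"hole .5772 .2050")
for z in(.062+.01,.08,.1):
    L=np.array([proj("side",np.array([.5774+.038*np.cos(q),.205+.038*np.sin(q),z-h])) for q in np.linspace(0,6.28,60) for h in(0,.012)]);print("pred lid bbox crop",z,((L.min(0)-[230,190])*3.33).round(0),((L.max(0)-[230,190])*3.33).round(0))
E
```

```text
top [262.3 222.2 258.8 242.9] len 0.065 yaw 170.5
top [257.1 242.9 260.8 221.2] len 0.068 yaw 170.6
top [269.3 235.9 269.3 228. ] len 0.025 yaw 0.0
side [273.4 270.9 273.6 263.2] len 0.03 yaw 141.4
side [283.  249.6 289.5 255.9] len 0.033 yaw 173.1
side [295.5 263.1 295.9 270.8] len 0.03 yaw 141.8
side [280.1 252.1 291.7 265.2] len 0.063 yaw 169.8
side [285.4 265.2 278.8 258.3] len 0.034 yaw 172.2
side [291.7 272.5 285.3 265.3] len 0.033 yaw 170.0
dark side line yaw 171.15789900437989 22
lid [258.65601158 232.46671104] (23.248950958251953, 23.467763900756836) [0.57546154 0.2052026  0.072     ] hole .5772 .2050
pred lid bbox crop 0.072 [147. 221.] [241. 294.]
pred lid bbox crop 0.08 [146. 213.] [241. 287.]
pred lid bbox crop 0.1 [145. 195.] [240. 268.]
```

```bash
python3 -c "
from cell import robot
print(robot.sign_off())"
```

```text
the job is handed in; nothing more can be done
None
```

The task is done and handed in at about 21 s of the 64 s allowed; the sign-off gave no verdict.

- **Knob:** I gripped it along its own axis and turned it about 110° anticlockwise until the torque rose at the stop. The pictures afterwards show the pointer at the long mark, within about 5° of off. That spread is camera error: 5° is slightly wider than the 0.08 rad (4.6°) limit, so I relied on the stop contact.
- **Vessel:** I lifted it by its bar only after the knob was off. I started it about 15 mm into the hole with the bar 60° across the ribs, correcting a grip offset of about 4 mm along the bar that the side view had shown. I then pressed and twisted it down until the force rose to about 15 N, with the foot about 50 mm below the mouth, and let go.
- **Last checks:**
  - The bar's direction measured about 170.5° in the top view (side-view edges 170–173°), against 170.2° for the ribs.
  - The lid outline matches the fully seated height.
  - The lid centre is within about 2 mm of the hole centre.
  - The gripper is open and clear of everything.
- **Disagreements:**
  - Pressing down met much less resistance from the spring balls than the 20 N expected, about 2 N at the points I checked. The seated height and the late force rise still agree that the vessel is fully down.
  - Small side forces of 4–6 N during insertion suggest a residual misalignment of about 1 mm.
- **Bystanders:** I did not measure the bottle, box and meter again at the end. The arm had no unexpected contact on the way.

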